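Clear the rice paddle and shut the cupboard's sliding glass door onto its draught strip

ROBOT

A 7-joint arm with a two-finger parallel gripper is mounted at the origin on the work surface. World frame = base frame: x ahead of the robot, y to its left, z up, the work surface at z = 0. Lengths are in m, angles in rad, forces in N, time in s.
With the tool pointing down it reaches from about 0.425 to 0.925 m from the base axis. Payload 6.8 kg.
Tool frame: the origin (TCP) lies at the very end of the fingers, on their centre line; the grasp point (between the pads) lies 19 mm behind it; z points along the fingers, x is the direction in which the jaws open and shut, and the axes are right-handed (so a half turn about z gives the same grasp; the last joint's range is limited). The gripper opens to 85 mm and grips with 20 to 120 N. Pads are 22 mm wide; open, the fingers measure 114 mm over their backs; the gripper's body (76 mm by 85 mm) begins 54 mm behind the grasp point. The pads swing forward as they close: fully open they stand 13 mm farther back than shut.
Start: joints at [1.082, 0.477, 0.022, 1.555, -0.011, 1.109, -0.083], TCP at [0.251, -0.627, 0.231] pointing down, gripper open.
Joint ranges: [-2.96, 2.96], [-0.34, 2.1], [-1.41, 1.46], [0.24, 2.44], [-1.37, 4.51], [0.17, 1.92], [-2.96, 2.96]. Speed limits (rad/s): [2.39, 2.39, 3.14, 3.14, 3.14, 3.14, 3.14].

INTERFACE

Orientations are given as a unit quaternion [w, x, y, z].
In Python, from station import bot gives the robot as it stands.
- The arm moves only by the shell command python3 -m creep 'ROWS' [FORCE]. ROWS is JSON, a list that holds one entry, the list of rows, each a list of 7 numbers: the shift along the tool's x, y, z in cm, then the turn, a rotation vector about the tool's x, y, z in rad, then the opening, from 0 (shut) to 1 (fully open). In form: [[[dx, dy, dz, wx, wy, wz, claw], ...]]. A call has 1 to 10 rows; each row is the pose to reach, as a shift and turn from the pose commanded when the call began, along the tool's axes at that moment; what a row does not reach only later rows make up. A row lasts 1/8 s, in which the tool goes at most 62.5 mm and 10.7 degrees, less where a joint would pass 70% of its speed; a pose out of reach is approached as far as the arm can. A call with a gripper value outside its range is refused whole. The fingers move at their own pace and stop on an object; FORCE is the grip in N (left out, the last holds). Time passes only in rows, so rows that repeat a pose let the fingers close. It gives the time, the measured TCP pose, the force and the opening at its end, in the units of the state.
- bot.get_obs(): the state, without advancing time (a new reading comes with each control period).
- bot.read_camera(name): name is "side" or "top"; returns (picture, depth): 480x640x3 uint8, blue, green, red; 480x640 float32, m along the optical axis (not along the pixel's ray), 0 where there is no reading.
- bot.calibration(name): a dict with "mtx" (3x3 intrinsics, pixels), "dist_coeffs" ([k1, k2, p1, p2, k3] as OpenCV has them; the pictures are not rectified), "rvec" (rotation vector, rad) and "tvec" (3), from world to camera coordinates, as OpenCV has them. Camera axes: x right, y down, z forward; pixel columns grow to the right and rows downward; lengths in m; the calibration is good to about 2 mm. A picture is of the moment at which its call begins. calibration takes no time and is no camera call.
- bot.hand_in(): hands the job in, once; it reports no verdict.
Trained networks look in the newest picture that a camera, given by its name, has taken for a name from the list of things; names that differ only in an ending like _2 or _b are one class to them, and where a whole thing is asked for, a point or a joint stands for the part that bears it (a point fixed in the world has none). Each returns a list of dicts, best first, with "p" (0 to 1); they miss things now and then, are a little off and sometimes report something else, mostly with a low value. They report only what shows in the picture. A call takes as long as a camera call. They do not tell look-alikes from the thing itself.
- bot.find_in(camera, label): "xy" ([column, row] in pixels, amid what is visible of it).
- bot.silhouettes(camera, label): "mask" (480x640 bool, what is visible of it) and "xy" ([column, row] in pixels, amid what is visible of it).
The state is a dict: "t": time; "q": joint angles; "joint_vel": joint speeds; "joint_torque": joint torques, N m; "eef_pos": TCP position; "tool_rot": TCP orientation; "contact_force": force on the tool from outside, world axes, zero at the start; "torque": the same for the moment, N m; "gripper_width": opening from 0.0 (shut) to 1.0 (fully open).
Only numpy, scipy, OpenCV 4.12 (cv2) and the standard library are available. Lean on these libraries where they do the work, as an engineer would, in place of code of your own. Each camera call takes 0.05 s, during which the arm holds its last target.

TASK

The rice paddle has been left lying across the sill of the little cupboard, so its sliding glass door cannot be shut. Lay the paddle flat in the wide empty slot of the tray caddy, and slide the door shut until it beds firmly into the foam draught strip on the frame and stays there when you let go. Ease it home by feel without ramming the door or crushing the strip, and leave the cup, the jar and the strainer basket where they are.

Things in the scene. Friction and masses are not known exactly. Their poses are not given: they have to be found in the camera images.
- cabinet: Cupboard fixed on the ledge, white sides and floor, glazed top and back, 220 deep (its x) x 460 wide (y) x 250 high, boards 12 thick. Origin: centre of its underside; x points to its back, the front is at x = -110. Its floor, flush with the track, is 18 mm above the ledge. Left bay (y 0 to +218): fixed pane; right bay (y -218 to 0): open until the sliding door covers it.
- door: Aluminium-framed glass door, 225 wide x 214 high x 10 thick, 0.65 kg, in the cupboard's front track; slides along the cupboard's y, shuts towards -y. Axes as the cupboard's. Origin: foot of its closing edge, mid-thickness; it extends to y +225, z +214. Starts 170 to 205 mm open. Track drag about 5 N: it takes that to move it and holds it where it is left. A push above 20 N is ramming.
- handle (a point): Middle of the door's upright steel bar handle: bar 10 mm thick, ends 60 mm above and below this point, 35 mm in front of the door's mid-plane (25 mm clear between bar and frame) and 45 mm from the closing edge. The bar's top is 24 mm below the cupboard's top. It can be pushed sideways with closed fingertips reaching down beside its upper part.
- strip: Grey foam draught strip, 12 wide x 210 high, on the inner face of the cupboard's right side board, in line with the door. Origin: foot of its glued back. How far the foam stands out from the board differs each time, 5 to 15 mm, and is not reported: it must be felt. It springs back by 5 N per mm of squeeze, on top of the door's drag; over 14 N of squeeze crushes it.
- paddle: Flat wooden rice paddle, 235 long, 40 g: handle 20 wide x 13 thick, round-ended blade 62 wide x 7 thick. Origin: underside at mid-length; x from the handle end (-118) to the blade end (+118), handle up to x = +24, balances near x = +20. It lies flat on the cupboard's floor, blade inside, about 120 mm of the handle sticking out of the front over the ledge.
- caddy: White plastic tray caddy loose on the ledge, 280 long (its x) x 200 wide (y) x 45 high, 0.8 kg. Origin: centre of its underside. Floor and dividers 4 mm thick, outer walls 5. Dividers along x form three slots: an empty wide one, 96 wide and 270 long inside, on the -y side, and two narrow ones with a spoon and chopsticks.
- slot (a point): Centre of the floor of the caddy's wide slot (4 mm above the ledge); axes as the caddy's.
- cup: Steel cup, 74 mm wide, 80 high, upright on the ledge; origin: centre of its underside.
- jar: Glass jar with a hinged swing-top wire seal, 96 mm wide, 175 high; origin: centre of its underside.
- basket: Green plastic strainer basket, 184 mm over the rim, 77 high; origin: centre of its underside.
- closing_edge (a point): Mid-height of the door's closing edge (the edge towards the cupboard's -y), 107 mm above the door's foot; this edge meets the foam strip squarely.
- strip_back (a point): Mid-height of the strip's glued back, on the board; from here to the closing edge is the foam plus any gap left. The door is properly bedded if the foam still presses on it by more than 2.5 N once released: the pushing hand then felt at least 8 N, better 10 to 14 N, before letting go (drag plus foam).
There are look-alikes about, which are no part of the job. There is more than one size of the paddle; the job needs the middle-sized.

How it is judged:
On the way, in this order (a step that is already met when the one before it is completed fails the run):
1. the paddle is taken away from the doorway (distance of paddle from where it was at the start of the episode above 0.15 m), for 0.1 s.
2. the door beds on the foam strip (contact force between door and strip above 2.5 N), for 0.2 s.
At the end, for the whole second after the job is handed in: The released door stands still against the foam strip, which presses on it with more than 2.5 N (its closing edge within 16 mm of the strip's back); the paddle lies still and flat (within 0.1 rad, underside within 6 mm of the floor) in the caddy's wide slot, blade either way round (contact force between door and strip above 2.5 N and y of door in the frame of strip below 0.016 m and linear speed of door below 0.005 m/s and x of paddle in the frame of slot between -0.03 and 0.03 m and y of paddle in the frame of slot between -0.04 and 0.04 m and z of paddle in the frame of slot below 0.006 m and angle between paddle's own z axis and vertical below 0.1 rad and linear speed of paddle below 0.02 m/s); the robot touches nothing.
It fails at once if the door is rammed: the robot presses on it with more than 20 N (contact force between any of the fingers, the arm and door above 20 N).
It fails at once if the foam strip is crushed by more than 14 N (contact force between door and strip above 14 N).
It fails at once if the cup, jar or basket is moved by more than 20 mm (distance of any of cup, jar, basket from where it was at the start of the episode above 0.02 m).
It also fails if it takes over 72 s, if anything falls off the work surface, if the arm or the gripper's body presses on something with over 40 N, if the wrist force passes 120 N, or if a joint passes its speed limit or range.

## Working session

There is one attempt and no reset: what is moved stays moved. The work goes in short steps, Python scripts to look and compute and a shell command to move; the robot and the scene stay as the last step left them, time stands still between calls to the robot, and variables do not carry over. Pictures are saved under pics/ and viewed, and the job is handed in when it is done.

```bash
ls; mkdir -p pics; python3 - <<'E'
from station import bot
import cv2
o=bot.get_obs();print({k:o[k] for k in ('t','eef_pos','tool_rot','contact_force','gripper_width')})
for n in('side','top'):
    p,d=bot.read_camera(n);cv2.imwrite(f'pics/{n}0.png',p);print(bot.calibration(n))
E
```

```text
pics
{'t': 0.0, 'eef_pos': array([ 0.25059738, -0.6261182 ,  0.2303274 ]), 'tool_rot': array([-4.30186821e-04,  8.28142930e-01, -5.60516225e-01, -8.14528715e-04]), 'contact_force': array([ 0.3843885 , -0.27123951,  0.28467906]), 'gripper_width': 0.9969357820683247}
{'mtx': array([[463.73251325,   0.        , 322.19405339],
       [  0.        , 463.73251325, 244.94302751],
       [  0.        ,   0.        ,   1.        ]]), 'dist_coeffs': array([-0.07272309,  0.        ,  0.        ,  0.        ,  0.        ]), 'rvec': array([ 0.95217592, -2.3149518 ,  1.23750298]), 'tvec': array([0.30738827, 0.31975491, 0.86145644])}
{'mtx': array([[528.04150036,   0.        , 326.2118402 ],
       [  0.        , 528.04150036, 242.41370237],
       [  0.        ,   0.        ,   1.        ]]), 'dist_coeffs': array([-0.1521292,  0.       ,  0.       ,  0.       ,  0.       ]), 'rvec': array([ 2.19210038, -2.17514874,  0.1329312 ]), 'tvec': array([-0.07565625,  0.48915748,  1.33559358])}
```

View pics/side0.png

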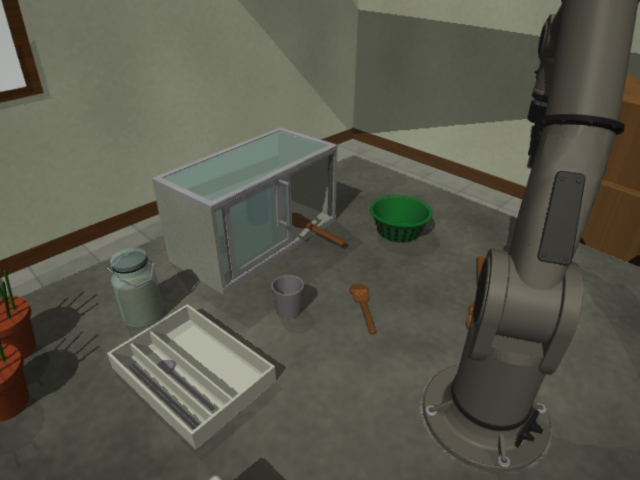

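View pics/top0.png

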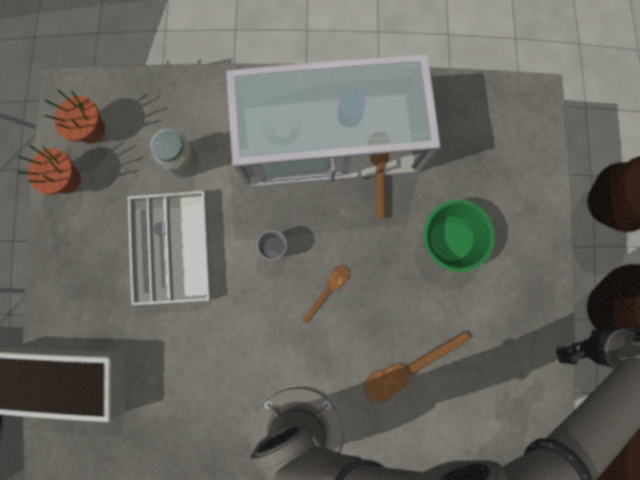

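The side picture shows the cupboard with a paddle across its sill (side 320,232). The top picture shows three paddles: the one on the sill (top 380,190), a small one (top 328,290) and a large one (top 415,368). The empty caddy slot is at top (194,246) and the door handle at top (333,168).

```bash
cat > h.py <<'E'
from station import bot
import cv2, numpy as np
def cal(n):
    c=bot.calibration(n);R=cv2.Rodrigues(np.array(c['rvec']))[0];return c['mtx'],c['dist_coeffs'],R,np.array(c['tvec'])
def onplane(n,px,z):
    K,D,R,t=cal(n);u=cv2.undistortPoints(np.array(px,float).reshape(-1,1,2),K,D)[:,0]
    r=np.c_[u,np.ones(len(u))]@R; c=-R.T@t
    return c+r*((z-c[2])/r[:,2])[:,None]
def cloud(n,d,mask=None):
    K,D,R,t=cal(n)
    m=(d>0) if mask is None else (mask&(d>0))
    v,u=np.nonzero(m);p=cv2.undistortPoints(np.c_[u,v].astype(float).reshape(-1,1,2),K,D)[:,0]
    z=d[v,u];return (np.c_[p*z[:,None],z]-t)@R,np.c_[u,v]
def proj(n,P):
    K,D,R,t=cal(n);return cv2.projectPoints(np.array(P,float).reshape(-1,1,3),cv2.Rodrigues(R)[0],t,K,D)[0][:,0]
E
python3 - <<'E'
from h import *
for n in('top','side'):
    p,d=bot.read_camera(n);np.save(f'{n}_d.npy',d);cv2.imwrite(f'{n}_p.png',p)
    for l in('paddle','caddy','cabinet','door','handle','cup','jar','basket','strip','slot','closing_edge'):
        r=bot.silhouettes(n,l)
        for i,e in enumerate(r):
            if e['p']<.3: continue
            m=e['mask'];np.save(f'm_{n}_{l}{i}.npy',m)
            P,_=cloud(n,d,m)
            print(n,l,i,round(e['p'],2),np.round(e['xy']),m.sum(),np.round(np.median(P,0),3) if len(P) else '')
p=cv2.imread('top_p.png');cv2.imwrite('pics/top_crop.png',cv2.resize(p[50:260,220:440],None,fx=2.6,fy=2.6,interpolation=cv2.INTER_CUBIC))
p=cv2.imread('side_p.png');cv2.imwrite('pics/side_crop.png',cv2.resize(p[120:300,150:370],None,fx=3.3,fy=3.3,interpolation=cv2.INTER_CUBIC))
E
```

```text
top paddle 0 0.98 [331. 286.] 668 [ 0.383 -0.088  0.007]
top paddle 1 0.79 [398. 374.] 1939 [ 0.152 -0.26   0.011]
top paddle 2 0.68 [382. 179.] 698 [ 0.651 -0.211  0.028]
top caddy 0 0.62 [170. 250.] 8775 [0.473 0.336 0.006]
top cabinet 0 0.84 [332. 121.] 23311 [ 0.744 -0.073  0.246]
top door 0 0.95 [303. 169.] 1704 [ 0.66  -0.013  0.124]
top handle 0 0.57 [303. 170.] 1781 [ 0.66  -0.013  0.122]
top cup 0 0.81 [272. 245.] 714 [0.484 0.069 0.009]
top jar 0 0.64 [172. 152.] 1698 [0.693 0.301 0.14 ]
top basket 0 0.56 [456. 234.] 4078 [ 0.512 -0.419  0.028]
top strip 0 0.42 [419. 158.] 132 [ 0.688 -0.297  0.124]
top slot 0 0.56 [170. 246.] 8717 [0.473 0.336 0.006]
top slot 1 0.52 [304. 171.] 1776 [ 0.66  -0.015  0.122]
top closing_edge 0 0.83 [308. 170.] 1759 [ 0.66  -0.013  0.123]
side paddle 0 0.77 [476. 273.] 203 [ 0.224 -0.37   0.012]
side paddle 1 0.67 [311. 227.] 510 [ 0.675 -0.206  0.028]
side paddle 2 0.57 [361. 299.] 523 [ 0.377 -0.08   0.008]
side caddy 0 0.59 [192. 369.] 13226 [0.463 0.342 0.009]
side cabinet 0 0.38 [261. 226.] 4689 [0.659 0.001 0.131]
side door 0 0.8 [257. 225.] 4676 [0.659 0.001 0.132]
side handle 0 0.89 [258. 225.] 4725 [0.659 0.002 0.132]
side cup 0 0.82 [292. 298.] 1180 [0.471 0.069 0.055]
side jar 0 0.61 [134. 288.] 3064 [0.675 0.33  0.108]
side jar 1 0.38 [314. 227.] 523 [ 0.673 -0.207  0.028]
side basket 0 0.61 [402. 215.] 2180 [ 0.514 -0.427  0.047]
side strip 0 0.54 [331. 185.] 263 [ 0.689 -0.296  0.122]
side slot 0 0.7 [192. 370.] 13265 [0.464 0.343 0.009]
side closing_edge 0 0.66 [260. 227.] 4658 [0.659 0.001 0.131]
```

View pics/top_crop.png

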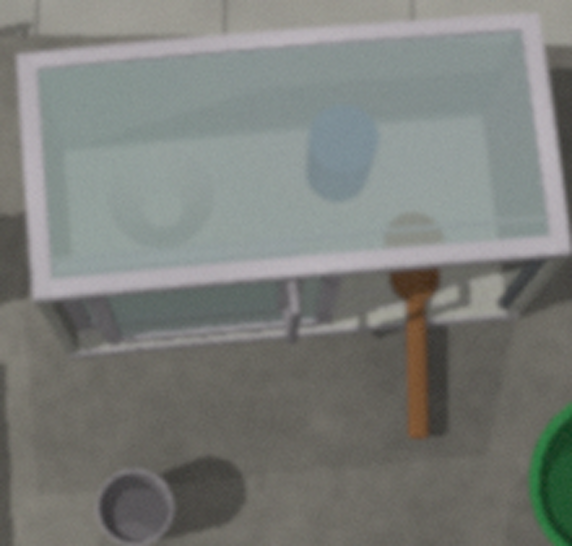

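View pics/side_crop.png

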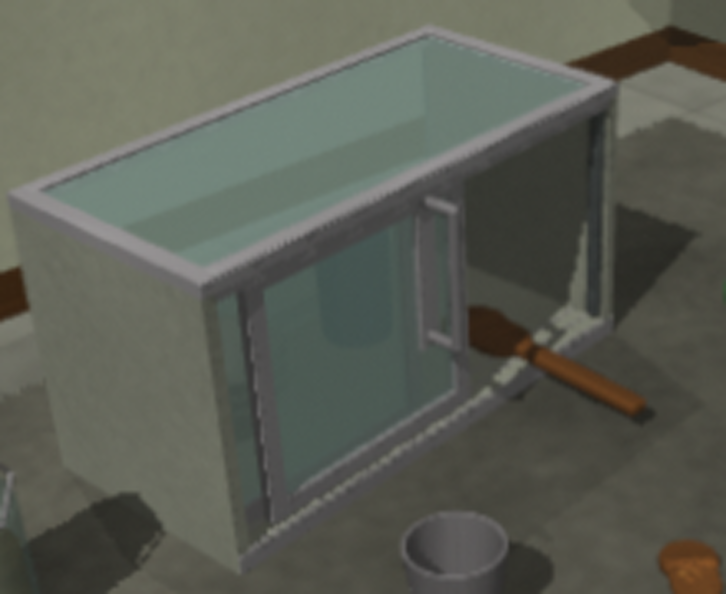

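```bash
python3 - <<'E'
from h import *
def ends(P):
    c=P[:,:2].mean(0);_,_,V=np.linalg.svd(P[:,:2]-c,full_matrices=False);a=(P[:,:2]-c)@V[0];return c,V[0],a
d=np.load('top_d.npy')
for i in range(3):
    P,_=cloud('top',d,np.load(f'm_top_paddle{i}.npy'))
    P=P[(P[:,2]<.05)]
    c,v,a=ends(P);print(i,c,v,'len',np.ptp(np.percentile(a,[.5,99.5])),c+v*a.min(),c+v*a.max(),np.median(P[:,2]))
# paddle 2 : sections along the handle
P,_=cloud('top',d,np.load('m_top_paddle2.npy'))
for x in np.arange(.53,.72,.01):
    s=P[abs(P[:,0]-x)<.005]
    if len(s): print(round(x,3),len(s),np.round([s[:,1].min(),s[:,1].max(),s[:,1].mean(),np.median(s[:,2])],4))
m=np.load('m_side_paddle1.npy');P,_=cloud('side',np.load('side_d.npy'),m)
print('side')
for x in np.arange(.53,.78,.01):
    s=P[abs(P[:,0]-x)<.005]
    if len(s): print(round(x,3),len(s),np.round([s[:,1].min(),s[:,1].max(),s[:,1].mean(),np.median(s[:,2])],4))
# caddy: rim points
for n in('top','side'):
    d=np.load(f'{n}_d.npy');P,_=cloud(n,d,np.load(f'm_{n}_caddy0.npy'))
    s=P[(P[:,2]>.038)&(P[:,2]<.052)][:,:2].astype(np.float32)
    print(n,'caddy',cv2.minAreaRect(s),len(s))
    d=np.load(f'{n}_d.npy');P,_=cloud(n,d)
    s=P[(P[:,2]>.262-.03)&(P[:,2]<.28)&(P[:,0]>.5)&(P[:,0]<1)&(P[:,1]<.25)&(P[:,1]>-.45)]
    s=s[(s[:,2]>.235)&(s[:,2]<.262)]
    print(n,'cab',cv2.minAreaRect(s[:,:2].astype(np.float32)),len(s),np.median(s[:,2]))
E
```

```text
0 [ 0.37251803 -0.08184676] [-0.79882654  0.60156144] len 0.17417039144089833 [ 0.42854796 -0.12404045] [ 0.2855972  -0.01639047] 0.006618308785617696
1 [ 0.15881056 -0.28019406] [-0.498562    0.86685404] len 0.30122671406232804 [ 0.25373969 -0.44524817] [ 0.09907263 -0.17632721] 0.010838215763861295
2 [ 0.64921019 -0.21162673] [-0.99991872 -0.01274929] len 0.17404054418208004 [ 0.72942668 -0.21060395] [ 0.55396328 -0.21284116] 0.027930546508693758
0.55 6 [-0.219  -0.2058 -0.2123  0.0263]
0.56 36 [-0.2215 -0.2028 -0.212   0.0296]
0.57 34 [-0.2211 -0.2028 -0.2105  0.0309]
0.58 32 [-0.2276 -0.2029 -0.2121  0.0288]
0.59 38 [-0.2287 -0.2029 -0.2124  0.0301]
0.6 40 [-0.2286 -0.2031 -0.2129  0.0295]
0.61 37 [-0.2291 -0.203  -0.2126  0.0296]
0.62 41 [-0.2285 -0.2031 -0.2135  0.0288]
0.63 32 [-0.2283 -0.2033 -0.2128  0.03  ]
0.64 35 [-0.2279 -0.203  -0.2119  0.0283]
0.65 30 [-0.2257 -0.2035 -0.2122  0.0282]
0.66 27 [-0.226  -0.2029 -0.2113  0.0315]
0.67 40 [-0.2262 -0.1725 -0.2065  0.0298]
0.68 32 [-0.2264 -0.1976 -0.212   0.0299]
0.69 28 [-0.2212 -0.2005 -0.2097  0.0302]
0.7 46 [-0.2295 -0.
[... 856 characters left out ...]
0.0267]
0.74 32 [-0.2382 -0.1856 -0.2098  0.0265]
0.75 24 [-0.2363 -0.1931 -0.2145  0.0267]
0.76 22 [-0.2349 -0.2005 -0.2187  0.0276]
0.77 12 [-0.2331 -0.2114 -0.2253  0.0277]
top caddy ((0.4720190763473511, 0.3348892629146576), (0.2815735638141632, 0.20415277779102325), 4.749586582183838) 1024
top cab ((0.7600977420806885, -0.07788725197315216), (0.24647077918052673, 0.4627843499183655), 5.399961471557617) 19469 0.24704609910137867
side caddy ((0.47176384925842285, 0.33594420552253723), (0.2853989899158478, 0.20358192920684814), 4.252087116241455) 2045
side cab ((0.7699177265167236, -0.07559864223003387), (0.23071078956127167, 0.4659271240234375), 5.555809497833252) 7203 0.24767480600269554
```

```bash
python3 - <<'E'
from h import *
c=onplane('top',[[226.9,71.9],[426.9,55.4],[438.5,145.4],[233.5,164.6]],.25);print(np.round(c,4))
c2=onplane('side',[[150+12/3.3,120+195/3.3],[150+430/3.3,120+27/3.3],[150+615/3.3,120+85/3.3],[150+203/3.3,120+288/3.3]],.25);print(np.round(c2,4))
for q in(c,c2):
    print('cen',q.mean(0),'yaws',[np.degrees(np.arctan2(*(q[i]-q[j])[[1,0]])) for i,j in((0,3),(1,2))],[np.degrees(np.arctan2(-(q[i]-q[j])[0],(q[i]-q[j])[1])) for i,j in((0,1),(3,2))],[np.linalg.norm(q[i]-q[i-1]) for i in range(4)])
# fit with known size: local corners
L=np.array([[110,230],[110,-230],[-110,-230],[-110,230]])/1000
for q in (c,c2,(c+c2)/2):
    a=L-L.mean(0);b=q[:,:2]-q[:,:2].mean(0);th=np.arctan2((a[:,0]*b[:,1]-a[:,1]*b[:,0]).sum(),(a*b).sum());print('fit',q.mean(0)[:2],th)
th=.094;o=((c+c2)/2).mean(0)[:2]
R=np.array([[np.cos(th),-np.sin(th)],[np.sin(th),np.cos(th)]])
for n in('top','side'):
    P,uv=cloud(n,np.load(f'{n}_d.npy'))
    l=(P[:,:2]-o)@R
    k=(P[:,2]>.09)&(P[:,2]<.235)&(l[:,0]<-.112)&(l[:,0]>-.2)&(abs(l[:,1])<.2)
    s=np.c_[l,P[:,2]][k];print(n,'front objs',len(s))
    for z in np.arange(.1,.236,.01):
        t=s[abs(s[:,2]-z)<.005]
        if len(t):print(round(z,3),len(t),np.round(np.r_[t.min(0)[:2],t.max(0)[:2],np.median(t,0)[:2]],4))
    m=np.load(f'm_{n}_door0.npy');P,_=cloud(n,np.load(f'{n}_d.npy'),m);l=(P[:,:2]-o)@R
    print('door',np.round(np.percentile(l,[1,5,25,50,75,95,99],axis=0).T,4))
    # caddy
    P,_=cloud(n,np.load(f'{n}_d.npy'),np.load(f'm_{n}_caddy0.npy'))
    tc=.08;Rc=np.array([[np.cos(tc),-np.sin(tc)],[np.sin(tc),np.cos(tc)]]);lc=(P[:,:2]-[.472,.3355])@Rc
    t=np.c_[lc,P[:,2]]
    rim=t[(t[:,2]>.042)&(t[:,2]<.048)]
    h=np.histogram(rim[:,1],np.arange(-.11,.112,.005));print([(round(b,3),a) for a,b in zip(*h)if a>20])
    h=np.histogram(rim[:,0],np.arange(-.15,.152,.005));print([(round(b,3),a) for a,b in zip(*h)if a>20])
    fl=t[(t[:,2]<.012)];h=np.histogram(fl[:,1],np.arange(-.11,.112,.01));print([(round(b,3),a) for a,b in zip(*h)])
E
```

```text
[[ 0.8524  0.1604  0.25  ]
 [ 0.9014 -0.2947  0.25  ]
 [ 0.6871 -0.3149  0.25  ]
 [ 0.6369  0.1376  0.25  ]]
[[ 0.848   0.1625  0.25  ]
 [ 0.8971 -0.2895  0.25  ]
 [ 0.6799 -0.308   0.25  ]
 [ 0.6304  0.1422  0.25  ]]
cen [ 0.76945677 -0.07790468  0.25      ] yaws [np.float64(6.0570063448216445), np.float64(5.368046717240447)] [np.float64(6.137562704707743), np.float64(6.322413662521359)] [np.float64(0.21672342735859682), np.float64(0.45780283254975224), np.float64(0.21527397801472595), np.float64(0.45521873991050843)]
cen [ 0.76385796 -0.07317826  0.25      ] yaws [np.float64(5.329712688406207), np.float64(4.859953647954807)] [np.float64(6.192215794218028), np.float64(6.283234989389183)] [np.float64(0.218621662476744), np.float64(0.45467264168660804), np.float64(0.21793634063176204), np.float64(0.4528970363856146)]
fit [ 0.76945677 -0.07790468] 0.10706725526774238
fit [ 0.76385796 -0.07317826] 0.1051382749147936
fit [ 0.76665737 -0.07554147] 0.10610418631453084
top front objs 101
0.11 10 [-0.1367  0.0055 -0.1137  0.0101 -0.1248  0.0089]
0.12 5 [-0.1367  0.0034 -0.1306  0.0101 -0.135
[... 3231 characters left out ...]
float64(-0.09), np.int64(400)), (np.float64(-0.08), np.int64(419)), (np.float64(-0.07), np.int64(409)), (np.float64(-0.06), np.int64(415)), (np.float64(-0.05), np.int64(449)), (np.float64(-0.04), np.int64(458)), (np.float64(-0.03), np.int64(459)), (np.float64(-0.02), np.int64(293)), (np.float64(-0.01), np.int64(22)), (np.float64(-0.0), np.int64(369)), (np.float64(0.01), np.int64(481)), (np.float64(0.02), np.int64(449)), (np.float64(0.03), np.int64(338)), (np.float64(0.04), np.int64(18)), (np.float64(0.05), np.int64(534)), (np.float64(0.06), np.int64(475)), (np.float64(0.07), np.int64(589)), (np.float64(0.08), np.int64(164)), (np.float64(0.09), np.int64(69)), (np.float64(0.1), np.int64(165))]
```

Candidates for the paddle:
- top (330,290): about 174 mm long, the small one.
- top (415,368): about 301 mm long, the large one.
- top (380,190): lying across the sill, about 235 mm from x 0.551 to 0.786.

I choose the one on the sill. The crops confirm it lies with its blade inside and its handle out. I'll move above its handle.

```bash
python3 -m creep '[[[-2.5,-4.9,0.5,0,0,0.04,0.6],[-5,-9.8,1,0,0,0.08,0.6],[-7.5,-14.7,1.5,0,0,0.12,0.6],[-10,-19.6,2,0,0,0.16,0.6],[-12.5,-24.5,2.5,0,0,0.2,0.6],[-15,-29.4,3,0,0,0.24,0.6],[-17.5,-34.3,3,0,0,0.28,0.6],[-20,-39.2,3,0,0,0.32,0.6],[-22.5,-44.1,3,0,0,0.36,0.6],[-25,-49,3,0,0,0.381,0.6]]]' 40
```

```text
t: 2.55
eef_pos: [0.614, -0.2112, 0.2016]
tool_rot: [0.0, -0.707, 0.708, -0.0]
contact_force: [1.2, -0.2, 0.2]
gripper_width: 0.599
```

```bash
python3 - <<'E'
from h import *
th0=.1
for n in('top','side'):
    P,_=cloud(n,np.load(f'{n}_d.npy'),np.load(f'm_{n}_door0.npy'))
    P=P[(P[:,2]>.06)&(P[:,2]<.2)]
    X=P
    for _ in range(6):
        a=np.polyfit(X[:,1],X[:,0],1);r=P[:,0]-np.polyval(a,P[:,1]);X=P[abs(r-np.median(r))<.004]
    print(n,'door plane x=',a,'yaw',-np.arctan(a[0]),len(X))
E
```

```text
top door plane x= [-0.09871835  0.6601173 ] yaw 0.0983995335642958 1194
side door plane x= [-0.10196043  0.66012575] yaw 0.10160929314984224 2813
```

```bash
python3 -m creep '[[[0,0,5,0,0,0,0.6],[0,0,10,0,0,0,0.6],[0,0,14,0,0,0,0.6],[0,0,17,0,0,0,0.6],[0,0,18.9,0,0,0,0.6],[0,0,18.9,0,0,0,0.6]]]'; python3 - <<'E'
from h import *
p,d=bot.read_camera('side');cv2.imwrite('pics/side1.png',cv2.resize(p[120:320,230:430],None,fx=3,fy=3,interpolation=cv2.INTER_CUBIC))
E
```

```text
t: 3.3
eef_pos: [0.6121, -0.2122, 0.0112]
tool_rot: [-0.001, -0.707, 0.707, 0.001]
contact_force: [-0.1, 0.3, 0.8]
gripper_width: 0.597
```

View pics/side1.png

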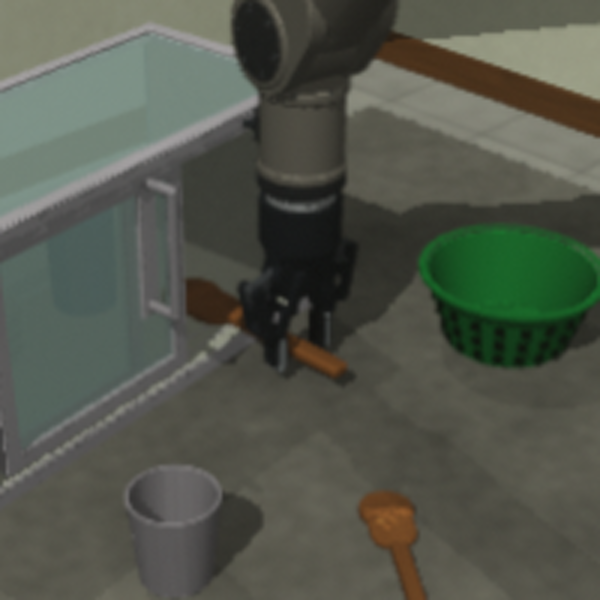

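The fingers straddle the paddle handle (crop 300,340), clear of the cupboard. I'll grip and lift slightly.

```bash
python3 -m creep '[[[0,0,0,0,0,0,0],[0,0,0,0,0,0,0],[0,0,0,0,0,0,0],[0,0,0,0,0,0,0],[0,0,0,0,0,0,0],[0,0,-1,0,0,0,0],[0,0,-2,0,0,0,0],[0,0,-2,0,0,0,0]]]' 40; python3 - <<'E'
from h import *
p,d=bot.read_camera('side');cv2.imwrite('pics/side2.png',cv2.resize(p[120:320,230:430],None,fx=3,fy=3,interpolation=cv2.INTER_CUBIC))
E
```

```text
t: 4.35
eef_pos: [0.6133, -0.2126, 0.0333]
tool_rot: [0.0, -0.707, 0.707, -0.001]
contact_force: [0.5, -0.4, -0.9]
gripper_width: 0.222
```

View pics/side2.png

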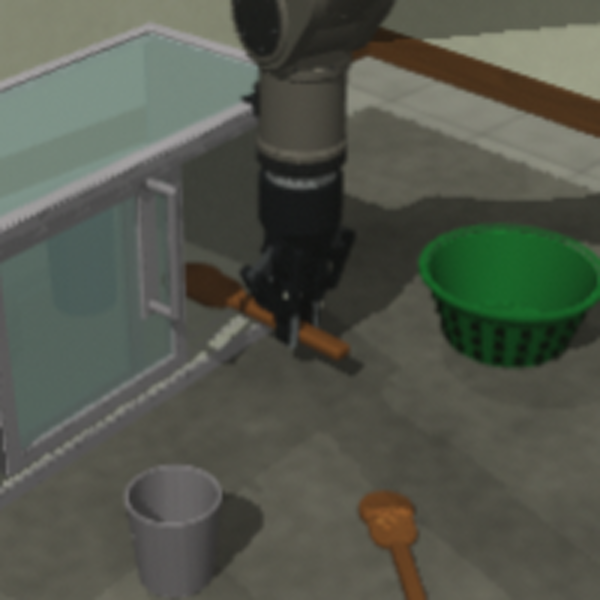

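```bash
python3 -m creep '[[[0,3,-0.5,0,0,0,0],[0,7,-1,0,0,0,0],[0,11,-1.5,0,0,0,0],[0,15.7,-2,0,0,0,0],[0,15.7,-8,0,0,0,0],[0,15.7,-14,0,0,0,0],[0,15.7,-20,0,0,0,0],[0,15.7,-26,0,0,0,0],[0,15.7,-26,0,0,0,0]]]'; python3 - <<'E'
from h import *
p,d=bot.read_camera('side');cv2.imwrite('pics/side3.png',p)
E
```

```text
t: 5.52
eef_pos: [0.4583, -0.2133, 0.2972]
tool_rot: [0.002, -0.707, 0.707, -0.004]
contact_force: [-0.1, 0.0, -0.8]
gripper_width: 0.219
```

View pics/side3.png

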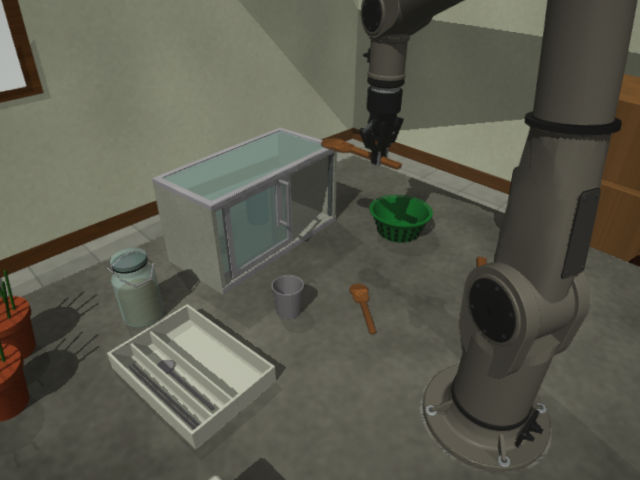

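```bash
python3 -m creep '[[[-5,0,0,0,0,0,0],[-10,0,0,0,0,0,0],[-15.5,0,0,0,0,0,0],[-21,0,0,0,0,0,0],[-26.5,0,0,0,0,0,0],[-32,0.5,0,0,0,-0.02,0],[-37.5,1.2,0,0,0,-0.04,0],[-43,2.5,0,0,0,-0.06,0],[-48,3.8,0,0,0,-0.08,0],[-49.6,3.8,0,0,0,-0.08,0]]]'; python3 -m creep '[[[0,0,0,0,0,0,0],[0,0,0,0,0,0,0]]]'; python3 - <<'E'
from h import *
for n in('side','top'):
    p,d=bot.read_camera(n);cv2.imwrite(f'pics/{n}4.png',p)
E
```

```text
t: 6.82
eef_pos: [0.4153, 0.2865, 0.2905]
tool_rot: [0.001, 0.737, -0.676, -0.001]
contact_force: [0.4, -1.3, -1.4]
gripper_width: 0.222
t: 7.08
eef_pos: [0.4185, 0.2815, 0.2914]
tool_rot: [0.001, 0.734, -0.679, 0.0]
contact_force: [0.7, 0.7, -0.5]
gripper_width: 0.225
```

View pics/top4.png

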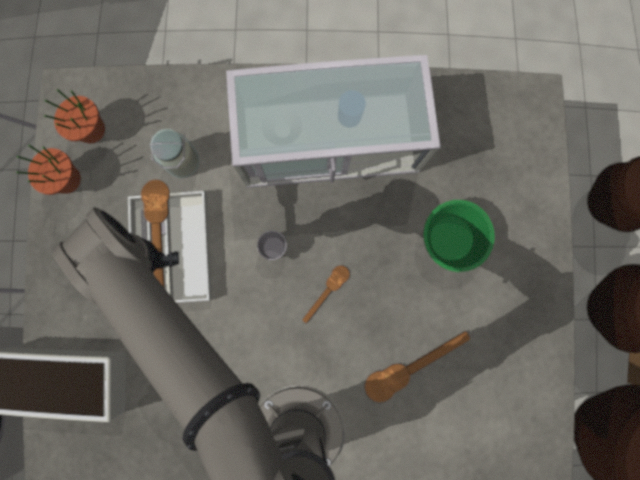

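View pics/side4.png

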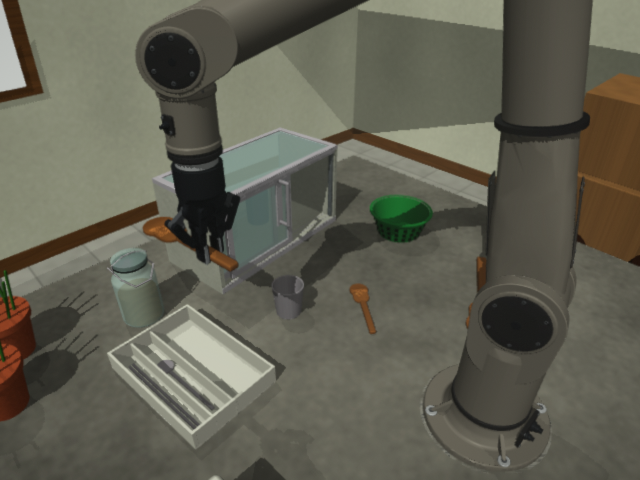

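```bash
python3 -m creep '[[[0,0,5,0,0,0,0],[0,0,10,0,0,0,0],[0,0,15,0,0,0,0],[0,0,19,0,0,0,0],[0,0,22,0,0,0,0],[0,0,22,0,0,0,0],[0,0,22,0,0,0,0]]]'; python3 - <<'E'
from h import *
for n in('side','top'):
    p,d=bot.read_camera(n);cv2.imwrite(f'pics/{n}5.png',cv2.resize(p[160:460,60:360],None,fx=2,fy=2,interpolation=cv2.INTER_CUBIC))
    np.save('d5'+n,d);
    r=bot.silhouettes(n,'paddle')
    for e in r:
        P,_=cloud(n,d,e['mask']);P=P[P[:,2]>.04];print(n,e['p'],e['xy'],len(P), np.round(np.percentile(P,[2,50,98],axis=0),3) if len(P) else '')
E
```

```text
t: 8.05
eef_pos: [0.4189, 0.2836, 0.0734]
tool_rot: [-0.001, 0.734, -0.679, 0.0]
contact_force: [-0.1, 0.5, -0.3]
gripper_width: 0.224
side 0.68 [365.3, 297.3] 0 
side 0.68 [473.9, 309.5] 1 [[0.066 0.018 0.212]
 [0.066 0.018 0.212]
 [0.066 0.018 0.212]]
side 0.67 [186.2, 323.0] 1064 [[0.361 0.271 0.08 ]
 [0.531 0.291 0.085]
 [0.587 0.327 0.095]]
side 0.54 [330.6, 190.3] 191 [[ 0.685 -0.304  0.044]
 [ 0.689 -0.295  0.115]
 [ 0.696 -0.291  0.219]]
top 0.95 [331.0, 284.6] 0 
top 0.79 [182.3, 219.7] 865 [[0.454 0.269 0.079]
 [0.539 0.292 0.085]
 [0.588 0.322 0.093]]
top 0.74 [396.9, 373.7] 0 
top 0.59 [304.2, 170.7] 1575 [[ 0.632 -0.12   0.044]
 [ 0.66  -0.015  0.135]
 [ 0.671  0.097  0.23 ]]
top 0.36 [270.7, 242.6] 247 [[0.442 0.029 0.041]
 [0.489 0.077 0.074]
 [0.512 0.1   0.084]]
```

View pics/top5.png

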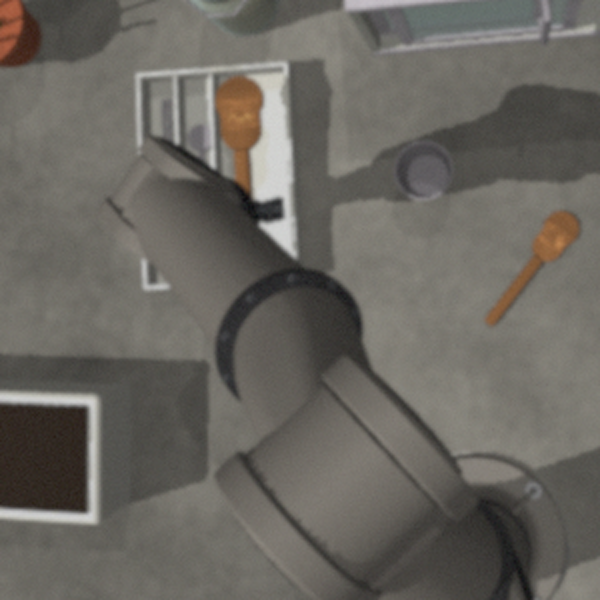

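View pics/side5.png

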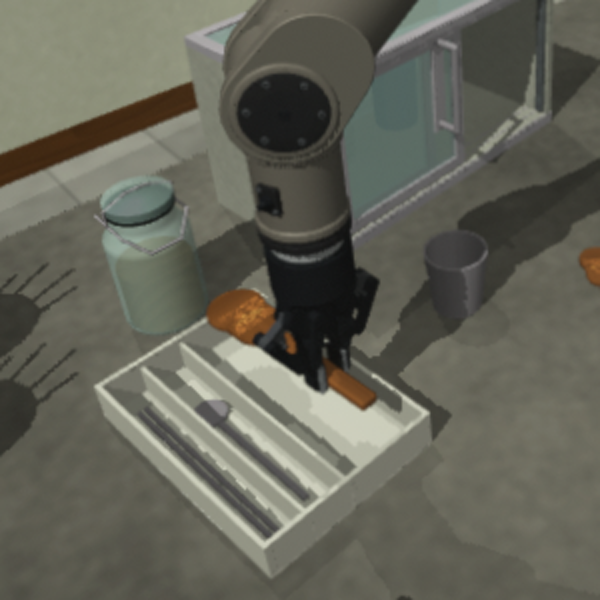

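```bash
python3 -m creep '[[[0,0,3,0,0,0,0],[0,0,5,0,0,0,0],[0,0,6,0,0,0,0],[0,0,6.6,0,0,0,0],[0,0,6.6,0,0,0,0],[0,0,6.6,0,0,0,0]]]'
```

```text
t: 9.0
eef_pos: [0.4184, 0.2839, 0.0069]
tool_rot: [-0.001, 0.735, -0.678, 0.0]
contact_force: [-0.5, -0.9, -0.2]
gripper_width: 0.22
```

```bash
python3 -m creep '[[[0,0,0,0,0,0,0.26],[0,0,0,0,0,0,0.35],[0,0,0,0,0,0,0.5],[0,0,0,0,0,0,0.5],[0,0,-2,0,0,0,0.5],[0,0,-6,0,0,0,0.5],[0,0,-12,0,0,0,0.5],[0,0,-18,0,0,0,0.5],[0,0,-24,0,0,0,0.5],[0,0,-28,0,0,0,0.5]]]'; python3 - <<'E'
from h import *
for n in('side','top'):
    p,d=bot.read_camera(n);cv2.imwrite(f'pics/{n}6.png',cv2.resize(p[160:460,60:360],None,fx=2,fy=2,interpolation=cv2.INTER_CUBIC))
    np.save('d6'+n,d);
    r=bot.silhouettes(n,'paddle')
    for e in r:
        P,_=cloud(n,d,e['mask']);P=P[P[:,1]>.2];print(n,e['p'],e['xy'],len(P), np.round(np.percentile(P,[2,50,98],axis=0),3) if len(P) else '')
E
```

```text
t: 10.25
eef_pos: [0.4183, 0.284, 0.2894]
tool_rot: [-0.002, 0.735, -0.678, 0.001]
contact_force: [0.5, -0.6, -1.2]
gripper_width: 0.5
side 0.94 [197.6, 351.0] 1283 [[0.367 0.273 0.007]
 [0.512 0.291 0.013]
 [0.584 0.325 0.02 ]]
side 0.7 [362.2, 296.0] 0 
side 0.68 [479.6, 270.5] 0 
top 0.96 [190.5, 229.5] 1084 [[0.369 0.27  0.004]
 [0.518 0.288 0.012]
 [0.587 0.321 0.021]]
top 0.76 [332.1, 285.8] 0 
top 0.65 [395.4, 374.9] 0 
top 0.57 [420.2, 156.7] 0 
top 0.21 [173.6, 233.8] 5409 [[ 0.344  0.228 -0.002]
 [ 0.507  0.327  0.006]
 [ 0.611  0.438  0.047]]
```

View pics/side6.png

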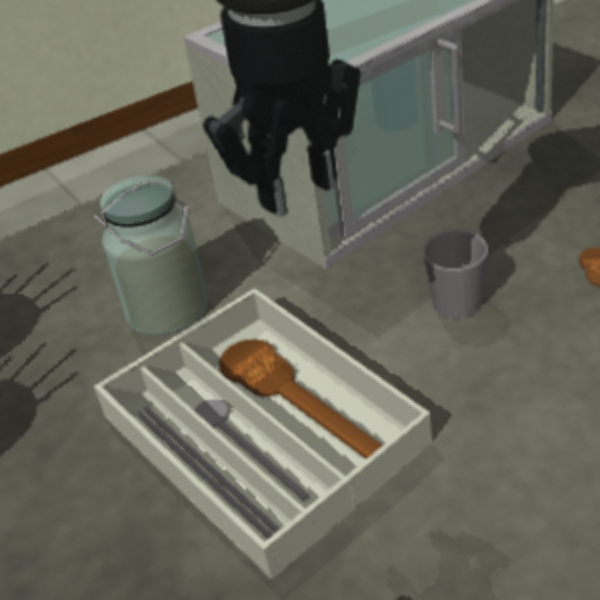

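The paddle lies flat in the wide slot (side crop 300,400), and cup and jar are where they were. Next I'll bring the closed fingers beside the door bar.

```bash
python3 -m creep '[[[4.5,-2.5,0,0,0,0,0],[9,-5,0,0,0,0,0],[14,-7.7,0,0,0,-0.02,0],[19,-10.4,0,0,0,-0.02,0],[24,-13.2,0,0,0,-0.02,0],[29,-16,0,0,0,-0.02,0],[32.5,-18,0,0,0,-0.02,0],[34.1,-18.8,0,0,0,-0.02,0],[34.1,-18.8,0,0,0,-0.02,0],[34.1,-18.8,0,0,0,-0.02,0]]]'; python3 - <<'E'
from h import *
print(bot.get_obs()['contact_force'])
d=np.load('d6side.npy')
for n in('side','top'):
    d=np.load(f'd6{n}.npy')
    P,_=cloud(n,d);k=(P[:,2]>.125)&(P[:,2]<.22)&(P[:,0]>.6)&(P[:,0]<.66-.1*P[:,1]-.017)&(abs(P[:,1]+.08)<.05)
    s=P[k];print(n,len(s),np.round(np.percentile(s,[2,10,50,90,98],axis=0),4))
E
```

```text
t: 11.7
eef_pos: [0.6317, -0.0389, 0.2859]
tool_rot: [-0.0, 0.742, -0.67, -0.001]
contact_force: [-0.5, -0.3, -0.4]
gripper_width: -0.001
[-0.51812416 -0.34446009 -0.43056806]
side 128 [[ 0.629  -0.0854  0.1273]
 [ 0.6296 -0.0832  0.1341]
 [ 0.6325 -0.0783  0.1737]
 [ 0.6359 -0.0758  0.211 ]
 [ 0.6379 -0.075   0.2178]]
top 40 [[ 0.6301 -0.0871  0.1302]
 [ 0.6303 -0.0861  0.1388]
 [ 0.6314 -0.0819  0.1797]
 [ 0.6333 -0.0785  0.212 ]
 [ 0.6346 -0.0777  0.2185]]
```

```bash
python3 -m creep '[[[0,0,4,0,0,0,0],[0,0,7,0,0,0,0],[0,0,8.7,0,0,0,0],[0,0,8.7,0,0,0,0],[0,0,8.7,0,0,0,0]]]'; python3 - <<'E'
from h import *
print(bot.get_obs()['contact_force'])
p,d=bot.read_camera('side');cv2.imwrite(f'pics/side7.png',cv2.resize(p[100:300,180:380],None,fx=3,fy=3,interpolation=cv2.INTER_CUBIC))
P,uv=cloud('side',d);k=(P[:,2]>.2)&(P[:,2]<.23)&(P[:,0]>.6)&(P[:,0]<.65)&(P[:,1]<-.01)&(P[:,1]>-.1)
s=P[k]
for y in np.arange(-.09,0,.005):
    t=s[abs(s[:,1]-y)<.0025]
    if len(t):print(round(y,3),len(t),np.round(t.min(0),3),np.round(t.max(0),3))
E
```

```text
t: 12.32
eef_pos: [0.6334, -0.0408, 0.2007]
tool_rot: [-0.001, 0.742, -0.671, 0.001]
contact_force: [0.7, -0.4, -0.5]
gripper_width: 0.001
[ 0.73548143 -0.3873003  -0.4990286 ]
-0.085 7 [ 0.631 -0.084  0.213] [ 0.633 -0.083  0.229]
-0.08 17 [ 0.629 -0.082  0.2  ] [ 0.643 -0.078  0.228]
-0.075 29 [ 0.627 -0.077  0.201] [ 0.648 -0.074  0.23 ]
-0.055 5 [ 0.626 -0.054  0.209] [ 0.627 -0.053  0.228]
-0.05 6 [ 0.624 -0.052  0.212] [ 0.626 -0.048  0.228]
-0.045 13 [ 0.62  -0.047  0.203] [ 0.624 -0.043  0.228]
-0.04 15 [ 0.62  -0.042  0.207] [ 0.627 -0.038  0.229]
-0.035 26 [ 0.619 -0.037  0.201] [ 0.635 -0.033  0.228]
-0.03 27 [ 0.621 -0.032  0.206] [ 0.638 -0.028  0.229]
-0.025 18 [ 0.625 -0.027  0.211] [ 0.638 -0.025  0.229]
```

View pics/side7.png

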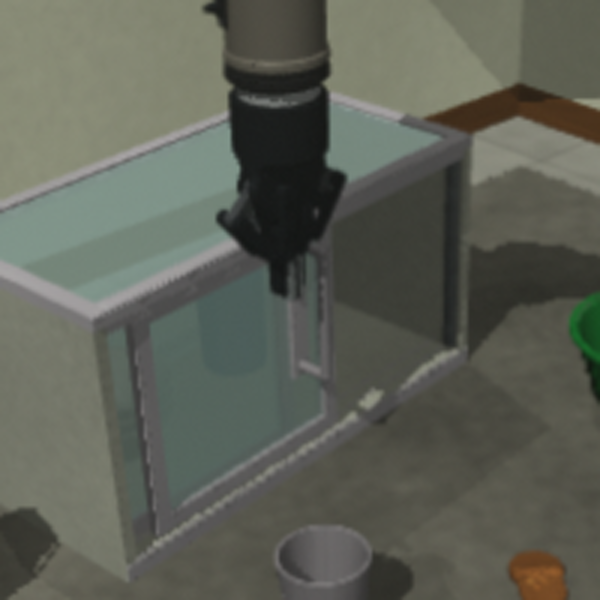

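```bash
python3 -m creep '[[[0.6,0,0,0,0,0,0],[1.1,0,0,0,0,0,0],[1.4,0,0,0,0,0,0],[1.5,0,0,0,0,0,0],[1.5,0,0,0,0,0,0]]]';  python3 -m creep '[[[0.1,0,0,0,0,0,0],[0.2,0,0,0,0,0,0],[0.3,0,0,0,0,0,0]]]'; python3 -m creep '[[[0.1,0,0,0,0,0,0],[0.2,0,0,0,0,0,0],[0.3,0,0,0,0,0,0]]]'
```

```text
t: 13.0
eef_pos: [0.634, -0.0563, 0.1993]
tool_rot: [-0.0, 0.741, -0.671, -0.0]
contact_force: [-1.7, -0.9, 0.1]
gripper_width: -0.0
t: 13.38
eef_pos: [0.6344, -0.0593, 0.1993]
tool_rot: [-0.0, 0.742, -0.671, 0.0]
contact_force: [-0.4, -0.8, 1.0]
gripper_width: 0.0
t: 13.75
eef_pos: [0.6347, -0.0621, 0.1993]
tool_rot: [-0.0, 0.742, -0.671, -0.0]
contact_force: [-0.2, 1.9, 0.6]
gripper_width: 0.003
```

```bash
for i in 1 ; do python3 -m creep '[[[0.1,0,0,0,0,0,0],[0.2,0,0,0,0,0,0]]]'; done; python3 -m creep '[[[0.1,0,0,0,0,0,0],[0.2,0,0,0,0,0,0]]]'; python3 -m creep '[[[0.1,0,0,0,0,0,0],[0.2,0,0,0,0,0,0],[0.3,0,0,0,0,0,0],[0.4,0,0,0,0,0,0]]]'; python3 - <<'E'
from h import *
for i in range(4):print(bot.get_obs()['contact_force'].round(2))
E
```

```text
t: 14.0
eef_pos: [0.6347, -0.0625, 0.1993]
tool_rot: [-0.001, 0.742, -0.67, -0.001]
contact_force: [-1.4, 5.7, 1.3]
gripper_width: -0.003
t: 14.25
eef_pos: [0.6349, -0.0646, 0.1993]
tool_rot: [-0.0, 0.742, -0.67, -0.001]
contact_force: [-1.4, 5.1, 0.4]
gripper_width: -0.001
t: 14.75
eef_pos: [0.6353, -0.0685, 0.1993]
tool_rot: [-0.0, 0.742, -0.67, -0.001]
contact_force: [-1.7, 5.1, 1.0]
gripper_width: -0.001
[-1.69  5.08  0.98]
[-1.69  5.08  0.98]
[-1.69  5.08  0.98]
[-1.69  5.08  0.98]
```

Contact made: the door moves at about 5 N. I'll slide it in stages, watching the force.

```bash
python3 -m creep '[[[0.2,0,0,0,0,0,0],[0.5,0,0,0,0,0,0],[0.9,0,0,0,0,0,0],[1.4,0,0,0,0,0,0],[1.9,0,0,0,0,0,0],[2.4,0,0,0,0,0,0],[2.9,0,0,0,0,0,0],[3.4,0,0,0,0,0,0],[3.9,0,0,0,0,0,0],[4.4,0,0,0,0,0,0]]]'; python3 -m creep '[[[0.5,0,0,0,0,0,0],[1.0,0,0,0,0,0,0],[1.5,0,0,0,0,0,0],[2.0,0,0,0,0,0,0],[2.5,0,0,0,0,0,0],[3.0,0,0,0,0,0,0],[3.5,0,0,0,0,0,0],[3.9,0,0,0,0,0,0],[4.2,0,0,0,0,0,0],[4.4,0,0,0,0,0,0]]]'; python3 - <<'E'
from h import *
for n in ('side','top'):
    p,d=bot.read_camera(n);np.save('d8'+n,d)
    q=p[100:300,180:380] if n=='side' else p[40:240,250:450]
    cv2.imwrite(f'pics/{n}8.png',cv2.resize(q,None,fx=3,fy=3,interpolation=cv2.INTER_CUBIC))
E
```

```text
t: 16.0
eef_pos: [0.6399, -0.1123, 0.1993]
tool_rot: [-0.001, 0.742, -0.67, -0.001]
contact_force: [-1.0, 4.3, 0.6]
gripper_width: 0.002
t: 17.25
eef_pos: [0.6445, -0.1567, 0.1993]
tool_rot: [-0.001, 0.742, -0.671, -0.0]
contact_force: [0.0, 4.4, 1.0]
gripper_width: 0.001
```

View pics/side8.png

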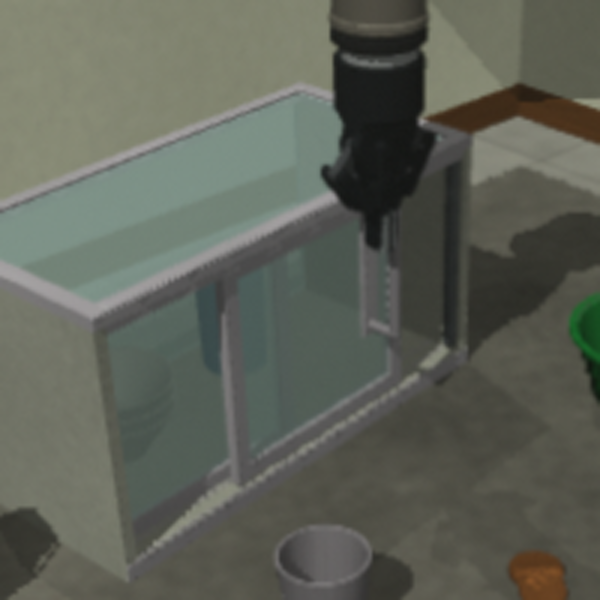

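View pics/top8.png

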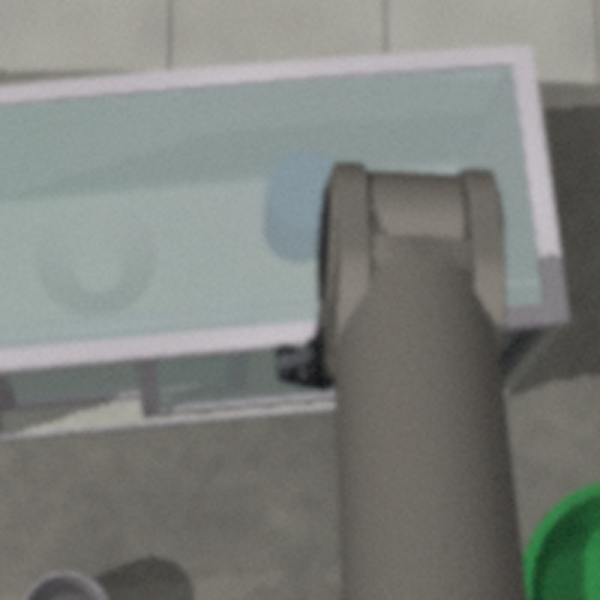

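```bash
python3 -m creep '[[[0.2,0,0,0,0,0,0],[0.6,0,0,0,0,0,0],[1.1,0,0,0,0,0,0],[1.6,0,0,0,0,0,0],[2.1,0,0,0,0,0,0],[2.6,0,0,0,0,0,0],[3.1,0,0,0,0,0,0],[3.6,0,0,0,0,0,0],[4.0,0,0,0,0,0,0],[4.2,0,0,0,0,0,0]]]'; python3 - <<'E'
from h import *
o=np.array([.76666,-.07554]);th=.1
R=np.array([[np.cos(th),-np.sin(th)],[np.sin(th),np.cos(th)]])
d=np.load('side_d.npy');P,_=cloud('side',d,np.load('m_side_strip0.npy'));l=(P[:,:2]-o)@R
k=(P[:,2]>.05)&(P[:,2]<.2);l=l[k]
for x in np.arange(-.125,-.07,.004):
    t=l[abs(l[:,0]-x)<.002]
    if len(t):print(round(x,3),len(t),np.round(np.percentile(t[:,1],[5,50,95]),4))
p,d=bot.read_camera('side')
r=bot.silhouettes('side','strip');r2=bot.silhouettes('side','door')
print([(e['p'],e['xy']) for e in r+r2])
P,_=cloud('side',d,r2[0]['mask']);l=(P[:,:2]-o)@R
print(np.percentile(l[:,1],[1,3,50,97,99]))
q=cv2.resize(p[130:250,280:360],None,fx=6,fy=5,interpolation=cv2.INTER_CUBIC);cv2.imwrite('pics/side9.png',q)
# predicted pixels: board inner face foot, door closing edge foot
for nm,y in(('board',-.218),('edge',-.0375-.1365)):
    for z in(.03,.12,.2):
        w=np.r_[o+R@np.array([-.104,y]),z];u=proj('side',w)[0];print(nm,z,((u-[280,130])*[6,5]).round(0))
E
```

```text
t: 18.6
eef_pos: [0.6489, -0.1989, 0.1993]
tool_rot: [-0.001, 0.742, -0.671, 0.0]
contact_force: [1.4, 5.4, -0.2]
gripper_width: -0.004
-0.105 13 [-0.2164 -0.2111 -0.2072]
-0.101 91 [-0.2196 -0.2137 -0.2072]
-0.097 60 [-0.2177 -0.2107 -0.2066]
-0.093 32 [-0.2137 -0.2098 -0.2076]
-0.089 4 [-0.2155 -0.2137 -0.2123]
[(0.69, [329.6, 185.5]), (0.9, [294.7, 208.3])]
[-0.16223829 -0.15506606 -0.04504631  0.04950947  0.05116666]
board 0.03 [313. 418.]
board 0.12 [317. 286.]
board 0.2 [320. 161.]
edge 0.03 [259. 446.]
edge 0.12 [261. 313.]
edge 0.2 [263. 186.]
```

View pics/side9.png

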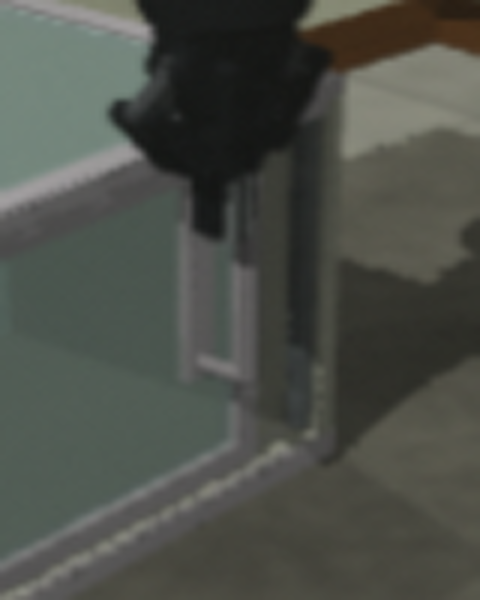

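```bash
python3 -m creep '[[[0.2,0,0,0,0,0,0],[0.4,0,0,0,0,0,0],[0.6,0,0,0,0,0,0],[0.8,0,0,0,0,0,0],[1.0,0,0,0,0,0,0],[1.2,0,0,0,0,0,0],[1.4,0,0,0,0,0,0]]]'; python3 -m creep '[[[0.1,0,0,0,0,0,0],[0.2,0,0,0,0,0,0]]]'
```

```text
t: 19.62
eef_pos: [0.6503, -0.2126, 0.1994]
tool_rot: [-0.001, 0.742, -0.671, -0.0]
contact_force: [1.7, 4.2, -0.2]
gripper_width: -0.003
t: 19.88
eef_pos: [0.6505, -0.2146, 0.1993]
tool_rot: [-0.001, 0.742, -0.671, 0.0]
contact_force: [2.6, 5.0, 0.4]
gripper_width: 0.001
```

```bash
python3 -m creep '[[[0.05,0,0,0,0,0,0],[0.1,0,0,0,0,0,0]]]' | grep -E 'eef|cont'; python3 -m creep '[[[0.05,0,0,0,0,0,0],[0.1,0,0,0,0,0,0]]]'| grep -E 'eef|cont'
```

```text
eef_pos: [0.6506, -0.2156, 0.1994]
contact_force: [1.7, 5.2, -0.6]
eef_pos: [0.6507, -0.2165, 0.1994]
contact_force: [2.5, 6.1, -0.5]
```

```bash
python3 - <<'E'
from h import *
p,d=bot.read_camera('side')
cv2.imwrite('pics/side10.png',cv2.resize(p[130:250,280:360],None,fx=6,fy=5,interpolation=cv2.INTER_CUBIC))
E
```

```text
(no output)
```

View pics/side10.png

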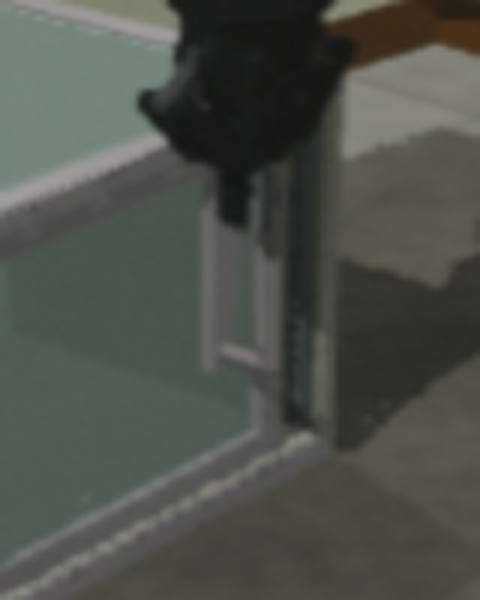

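```bash
python3 -m creep '[[[0.05,0,0,0,0,0,0],[0.1,0,0,0,0,0,0]]]' | grep -E 'eef|cont'
```

```text
eef_pos: [0.6508, -0.2175, 0.1993]
contact_force: [2.4, 5.6, -0.1]
```

```bash
python3 -m creep '[[[0.05,0,0,0,0,0,0],[0.1,0,0,0,0,0,0]]]'| grep -E 'eef|cont'
```

```text
eef_pos: [0.6509, -0.2185, 0.1993]
contact_force: [2.0, 4.8, -0.7]
```

```bash
python3 -m creep '[[[0.05,0,0,0,0,0,0],[0.1,0,0,0,0,0,0]]]'| grep -E 'eef|cont'
```

```text
eef_pos: [0.651, -0.2195, 0.1994]
contact_force: [2.1, 3.9, -0.9]
```

```bash
python3 -m creep '[[[0.05,0,0,0,0,0,0],[0.1,0,0,0,0,0,0]]]'| grep -E 'eef|cont'
```

```text
eef_pos: [0.6511, -0.2205, 0.1993]
contact_force: [2.2, 5.1, -0.3]
```

```bash
python3 -m creep '[[[0.05,0,0,0,0,0,0],[0.1,0,0,0,0,0,0]]]'| grep -E 'eef|cont'
```

```text
eef_pos: [0.6512, -0.2215, 0.1994]
contact_force: [2.1, 6.3, -0.6]
```

```bash
python3 -m creep '[[[0.03,0,0,0,0,0,0],[0.05,0,0,0,0,0,0],[0.05,0,0,0,0,0,0]]]'| grep -E 'eef|cont'
```

```text
eef_pos: [0.6513, -0.222, 0.1994]
contact_force: [3.0, 5.6, -0.2]
```

```bash
python3 -m creep '[[[0.05,0,0,0,0,0,0],[0.1,0,0,0,0,0,0]]]'| grep -E 'eef|cont'
```

```text
eef_pos: [0.6514, -0.223, 0.1994]
contact_force: [2.8, 5.7, -0.8]
```

```bash
python3 -m creep '[[[0.05,0,0,0,0,0,0],[0.05,0,0,0,0,0,0]]]'| grep -E 'eef|cont'
```

```text
eef_pos: [0.6514, -0.2236, 0.1993]
contact_force: [2.6, 5.0, -0.8]
```

```bash
python3 -m creep '[[[0.05,0,0,0,0,0,0],[0.1,0,0,0,0,0,0]]]'| grep -E 'eef|cont'
```

```text
eef_pos: [0.6515, -0.2244, 0.1994]
contact_force: [2.4, 5.9, -0.5]
```

```bash
python3 -m creep '[[[0.05,0,0,0,0,0,0],[0.05,0,0,0,0,0,0]]]'| grep -E 'eef|cont'
```

```text
eef_pos: [0.6516, -0.2251, 0.1993]
contact_force: [2.3, 5.3, -0.2]
```

```bash
python3 -m creep '[[[0.05,0,0,0,0,0,0],[0.1,0,0,0,0,0,0]]]'| grep -E 'eef|cont'
```

```text
eef_pos: [0.6517, -0.226, 0.1994]
contact_force: [2.1, 5.4, -0.5]
```

```bash
python3 -m creep '[[[0.05,0,0,0,0,0,0],[0.05,0,0,0,0,0,0]]]'| grep -E 'eef|cont'; python3 - <<'E'
from h import *
p,d=bot.read_camera('side')
cv2.imwrite('pics/side11.png',cv2.resize(p[130:250,280:360],None,fx=6,fy=5,interpolation=cv2.INTER_CUBIC))
E
```

```text
eef_pos: [0.6517, -0.2266, 0.1994]
contact_force: [2.5, 6.0, -1.1]
```

View pics/side11.png

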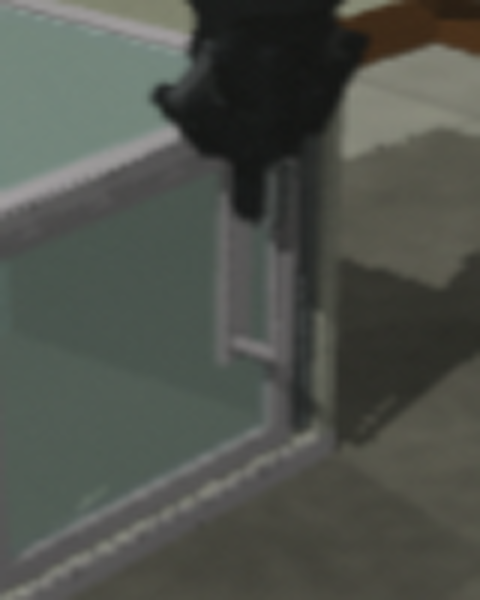

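```bash
python3 -m creep '[[[0.05,0,0,0,0,0,0],[0.1,0,0,0,0,0,0]]]'| grep -E 'eef|cont'
```

```text
eef_pos: [0.6518, -0.2275, 0.1994]
contact_force: [2.6, 5.9, -1.1]
```

```bash
python3 -m creep '[[[0.05,0,0,0,0,0,0],[0.05,0,0,0,0,0,0]]]'| grep -E 'eef|cont'
```

```text
eef_pos: [0.6519, -0.228, 0.1994]
contact_force: [2.5, 5.4, -1.5]
```

```bash
python3 -m creep '[[[0.05,0,0,0,0,0,0],[0.1,0,0,0,0,0,0]]]'| grep -E 'eef|cont'
```

```text
eef_pos: [0.652, -0.2289, 0.1994]
contact_force: [2.3, 5.2, -0.1]
```

```bash
python3 -m creep '[[[0.05,0,0,0,0,0,0],[0.05,0,0,0,0,0,0]]]'| grep -E 'eef|cont'
```

```text
eef_pos: [0.652, -0.2295, 0.1994]
contact_force: [2.1, 5.4, -1.2]
```

```bash
python3 -m creep '[[[0.05,0,0,0,0,0,0],[0.1,0,0,0,0,0,0]]]'| grep -E 'eef|cont'
```

```text
eef_pos: [0.6521, -0.2304, 0.1994]
contact_force: [2.1, 4.7, -1.3]
```

```bash
python3 -m creep '[[[0.05,0,0,0,0,0,0],[0.05,0,0,0,0,0,0]]]'| grep -E 'eef|cont'
```

```text
eef_pos: [0.6522, -0.231, 0.1994]
contact_force: [2.6, 4.9, -0.4]
```

```bash
python3 -m creep '[[[0.05,0,0,0,0,0,0],[0.1,0,0,0,0,0,0]]]'| grep -E 'eef|cont'
```

```text
eef_pos: [0.6523, -0.2319, 0.1994]
contact_force: [2.4, 5.6, -0.3]
```

```bash
python3 -m creep '[[[0.05,0,0,0,0,0,0],[0.05,0,0,0,0,0,0]]]'| grep -E 'eef|cont'
```

```text
eef_pos: [0.6523, -0.2325, 0.1994]
contact_force: [3.0, 5.6, -0.5]
```

```bash
python3 -m creep '[[[0.05,0,0,0,0,0,0],[0.1,0,0,0,0,0,0]]]'| grep -E 'eef|cont|t:'
```

```text
t: 25.85
eef_pos: [0.6525, -0.2334, 0.1994]
tool_rot: [-0.001, 0.742, -0.671, 0.0]
contact_force: [2.2, 5.1, -1.4]
```

```bash
python3 -m creep '[[[0.05,0,0,0,0,0,0],[0.05,0,0,0,0,0,0]]]'| grep -E 'eef|cont'
```

```text
eef_pos: [0.6525, -0.2336, 0.1994]
contact_force: [2.2, 5.7, 0.2]
```

```bash
python3 -m creep '[[[0.05,0,0,0,0,0,0],[0.05,0,0,0,0,0,0]]]'| grep -E 'eef|cont|t:'
```

```text
t: 26.35
eef_pos: [0.6525, -0.2338, 0.1994]
tool_rot: [-0.001, 0.742, -0.67, -0.0]
contact_force: [1.6, 6.7, -0.1]
```

```bash
python3 -m creep '[[[0.05,0,0,0,0,0,0],[0.05,0,0,0,0,0,0]]]'| grep -E 'eef|cont'
```

```text
eef_pos: [0.6525, -0.2339, 0.1993]
contact_force: [1.6, 7.2, 0.6]
```

```bash
python3 -m creep '[[[0.05,0,0,0,0,0,0],[0.05,0,0,0,0,0,0],[0.05,0,0,0,0,0,0]]]'| grep -E 'eef|cont|t:'
```

```text
t: 26.98
eef_pos: [0.6525, -0.2341, 0.1993]
tool_rot: [-0.001, 0.742, -0.67, -0.001]
contact_force: [1.4, 7.1, 0.9]
```

```bash
python3 -m creep '[[[0.05,0,0,0,0,0,0],[0.05,0,0,0,0,0,0],[0.05,0,0,0,0,0,0]]]'| grep -E 'eef|cont'
```

```text
eef_pos: [0.6526, -0.2342, 0.1994]
contact_force: [1.0, 8.4, 0.8]
```

```bash
python3 -m creep '[[[0.05,0,0,0,0,0,0],[0.05,0,0,0,0,0,0],[0.05,0,0,0,0,0,0]]]'| grep -E 'eef|cont|t:'
```

```text
t: 27.72
eef_pos: [0.6526, -0.2344, 0.1994]
tool_rot: [-0.001, 0.742, -0.67, -0.001]
contact_force: [1.1, 9.2, 0.7]
```

```bash
python3 -m creep '[[[0.05,0,0,0,0,0,0],[0.05,0,0,0,0,0,0],[0.05,0,0,0,0,0,0]]]'| grep -E 'eef|cont'
```

```text
eef_pos: [0.6526, -0.2345, 0.1994]
contact_force: [0.9, 9.1, 1.8]
```

```bash
python3 -m creep '[[[0.05,0,0,0,0,0,0],[0.1,0,0,0,0,0,0],[0.1,0,0,0,0,0,0]]]'| grep -E 'eef|cont|t:'
```

```text
t: 28.48
eef_pos: [0.6526, -0.2348, 0.1994]
tool_rot: [-0.001, 0.743, -0.67, -0.002]
contact_force: [-1.0, 11.5, 3.8]
```

```bash
python3 -m creep '[[[0.05,0,0,0,0,0,0],[0.05,0,0,0,0,0,0],[0.05,0,0,0,0,0,0]]]'| grep -E 'eef|cont'
```

```text
eef_pos: [0.6526, -0.235, 0.1994]
contact_force: [-0.8, 12.0, 2.9]
```

```bash
python3 -m creep '[[[0,0,0,0,0,0,0],[0,0,0,0,0,0,0]]]'| grep -E 'eef|cont|t:'; python3 -m creep '[[[-0.2,0,0,0,0,0,0],[-0.4,0,0,0,0,0,0],[-0.6,0,0,0,0,0,0],[-0.8,0,0,0,0,0,0],[-1.2,0,0,0,0,0,0],[-1.8,0,0,0,0,0,0],[-2.3,0,0,0,0,0,0],[-2.3,0,0,0,0,0,0]]]'
```

```text
t: 29.1
eef_pos: [0.6526, -0.235, 0.1994]
tool_rot: [-0.001, 0.743, -0.67, -0.002]
contact_force: [-0.7, 11.5, 2.6]
t: 30.1
eef_pos: [0.6502, -0.2156, 0.1994]
tool_rot: [-0.0, 0.742, -0.671, -0.0]
contact_force: [0.4, 0.4, -1.1]
gripper_width: -0.0
```

```bash
python3 - <<'E'
from h import *
p,d=bot.read_camera('side')
cv2.imwrite('pics/side12.png',cv2.resize(p[130:250,280:360],None,fx=6,fy=5,interpolation=cv2.INTER_CUBIC))
E
```

```text
(no output)
```

View pics/side12.png

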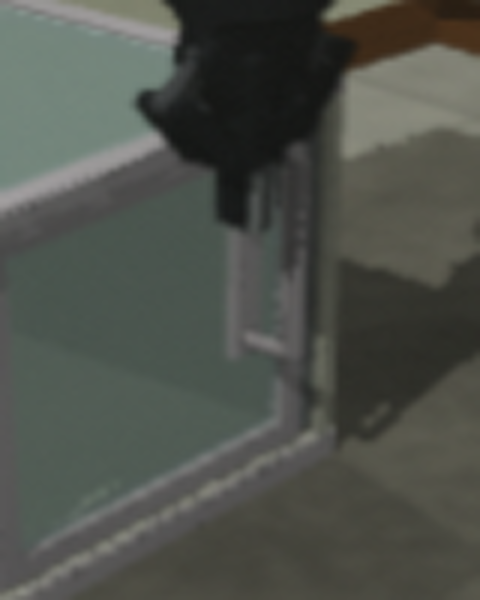

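```bash
python3 -m creep '[[[0,0,-1,0,0,0,0],[0,0,-4,0,0,0,0],[0,0,-9,0,0,0,0],[0,0,-12,0,0,0,0],[0,4,-12,0,0,0,0],[0,9,-12,0,0,0,0],[0,13,-12,0,0,0,0],[0,13,-12,0,0,0,0],[0,13,-12,0,0,0,0]]]'; python3 - <<'E'
from h import *
for n in ('side','top'):
    p,d=bot.read_camera(n);cv2.imwrite(f'pics/{n}13.png',p)
    P=cloud(n,d)[0]
    for l in('cup','jar','basket','paddle'):
        r=bot.silhouettes(n,l)
        for e in r[:3]:
            if e['p']>.4:
                Q=cloud(n,d,e['mask'])[0]; print(n,l,round(e['p'],2),np.round(e['xy']),np.round(np.median(Q,0),3),np.round(Q[:,0].min(),3),np.round(Q[:,0].max(),3))
    k=(P[:,2]>.125)&(P[:,2]<.22)&(P[:,0]>.6)&(P[:,0]<.66-.1*P[:,1]-.017)&(P[:,1]<-.2)&(P[:,1]>-.32)
    s=P[k]
    if len(s):print('bar',len(s),np.round(np.percentile(s,[2,50,98],axis=0),4))
E
```

```text
t: 31.28
eef_pos: [0.5215, -0.2294, 0.3202]
tool_rot: [-0.0, 0.741, -0.671, 0.001]
contact_force: [0.3, 0.2, -0.7]
gripper_width: 0.005
side cup 0.98 [287. 299.] [0.471 0.07  0.055] 0.44 0.592
side jar 0.62 [135. 290.] [0.676 0.329 0.106] 0.656 2.151
side basket 0.65 [402. 215.] [ 0.514 -0.428  0.047] 0.415 0.674
side paddle 0.88 [363. 295.] [ 0.381 -0.082  0.008] 0.282 0.438
side paddle 0.86 [197. 352.] [0.511 0.291 0.013] 0.339 0.6
side paddle 0.54 [480. 256.] [ 0.249 -0.428  0.018] 0.238 0.26
bar 115 [[ 0.645  -0.2565  0.1289]
 [ 0.65   -0.2505  0.1781]
 [ 0.6572 -0.2447  0.219 ]]
top cup 0.93 [271. 245.] [0.482 0.069 0.009] 0.442 0.521
top jar 0.6 [174. 151.] [0.693 0.301 0.14 ] 0.66 0.784
top basket 0.62 [482. 245.] [ 0.491 -0.472  0.06 ] 0.4 0.576
top paddle 0.78 [332. 287.] [ 0.383 -0.088  0.007] 0.287 0.431
top paddle 0.74 [374. 380.] [ 0.134 -0.198  0.01 ] 0.094 0.259
top paddle 0.66 [190. 231.] [0.521 0.288 0.012] 0.364 0.59
bar 48 [[ 0.649  -0.2565  0.1254]
 [ 0.6503 -0.2511  0.1743]
 [ 0.655  -0.2481  0.2166]]
```

View pics/side13.png

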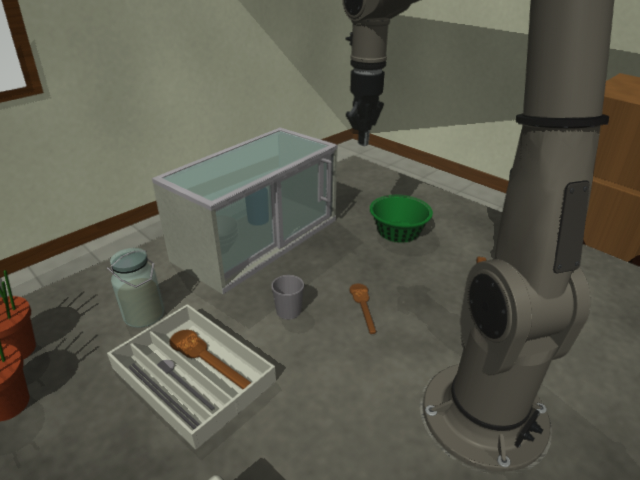

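View pics/top13.png

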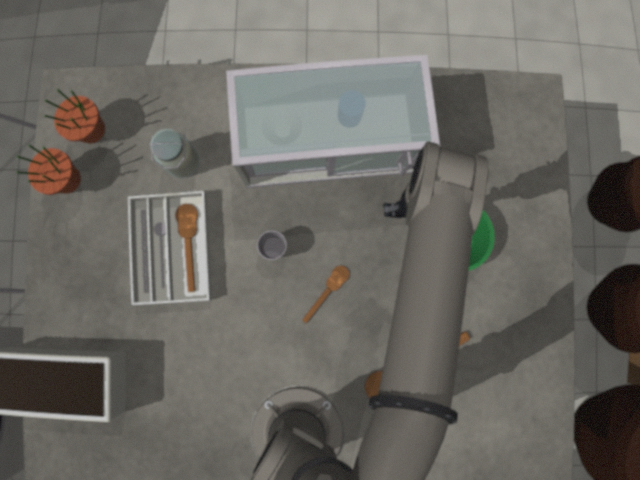

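The door is shut against the right-hand board (side 325,182). The paddle lies in the wide slot (side 207,358), and cup, jar and basket are in place. I'm handing in.

```bash
python3 -c "
from station import bot
print(bot.hand_in())"
```

```text
the job is handed in; nothing more can be done
None
```

The paddle is lying flat in the caddy's wide slot and the door is shut against the foam strip. I handed in at about 31 s of the 72 s. The station gives no verdict, so what follows is from my own checks.

- **Paddle:** I took the middle-sized one, about 235 mm long, from the sill; the look-alikes measure about 174 and 301 mm. In the last pictures it lies flat on the slot floor, centred to within a few millimetres.
- **Door:** I pushed it shut by the upper part of its bar with closed fingertips. The drag was about 5 N, and the foam met the door after roughly 171 mm of travel. I eased it on to 11.5–12 N at the hand, about 1.5 mm of squeeze, then let go. It was still shut in the pictures after I withdrew.
- **Not checked:** I never felt the door again after letting go, so the foam's remaining push of more than 2.5 N is inferred from the hand force before release.
- **Other things:** Seen from the side camera, cup, jar and basket are within about 1 mm of their starting readings. The top camera's last basket reading is off by about 50 mm, because the arm hides most of the basket in that picture.

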